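Dock the cordless wax iron on its charging base

TASK

The cordless wax iron has been left on the ceramic tile. Put it back on its charging base: sole down between the side rails, heel to the back, pushed right home so that its heel rests against the two rubber buffers and holds the hinged switch lever pressed in, then let go of it without dropping it. Do not disturb the wax tin, the scraper or the roll of tape.

Things in the scene. Friction and masses are not known exactly. Their poses are not given: they have to be found in the camera images.
- iron: Small cordless painting iron, 110 x 58 x 86 mm, 0.3 to 0.6 kg: aluminium sole, white shell to 34 mm high, black bar handle. Origin under the sole, on the centre line. +x to the flat upright heel (52 mm off, upright to 24 mm high), -x to the pointed nose (58 mm off), z up. Flanks are straight and parallel from x = +5 mm to the heel. Starts upright on the tile.
- iron_grip (a point): Middle of the iron's handle bar, 75 mm straight above the iron's origin. The bar is 24 mm wide in the iron's y, 90 mm long in its x, and reaches from 64 to 86 mm above the sole, on two pillars; grip its width from above.
- iron_heel (a point): Middle of the lower edge of the iron's heel, at sole height, 52 mm along the iron's +x from its origin.
- dock: Grey charging base, fixed to the bench, 154 mm (x) by 112 mm (y), 70 mm high. Origin: centre of its underside; mouth to -x, switch tower 70 mm high from x = +46 mm back. Level ribbed rubber bed, top at z = 16 mm. Docked, the iron's axes are parallel to the base's. Side rails from x = -20 to +48 mm, 64 mm apart inside (3 mm clear of the iron on each side), tops at z = 30 mm.
- dock_home (a point): Where the middle of the lower edge of the iron's heel lies when the iron is fully home: 38 mm along the base's +x from its origin, at bed height. The two rubber heel buffers, 20 mm left and right of the middle, have their faces in this plane. The rails' inner faces lean outward above 5 mm over the bed, to 76 mm apart at the top; toward the mouth they flare by 8 mm a side.
- switch_lever (a joint): Hinged steel lever with a roller, in the middle of the tower; it hangs from a pin and leans forward over the bed. 0 rad at rest, the roller's front 12 mm ahead of the buffers; grows as the roller is pushed back; about 0.36 rad with the iron against the buffers, end of travel 0.5. A light spring (under 1 N at the roller) returns it; the standing iron's friction holds it pressed.
- lever_roller (a point): Centre of the lever's white roller (8 mm diameter, 9 mm wide), 34 mm above the bench at rest.
- heat_tile: White square ceramic tile, fixed on the bench, 150 x 150 x 9 mm; origin at the centre of its underside. The iron starts on it.
- tin_plum: Small open tin of set wax, loose, 58 mm across and 50 mm high; origin at the centre of its underside. Bystander.
- wax_scraper: Scraper with a turned wooden handle, loose, 171 x 37 x 18 mm, lying flat; origin under its middle. Bystander.
- tape_roll: Roll of masking tape, loose, 93 mm across and 24 mm high; origin at the centre of its underside. Bystander.
There are look-alikes about, which are no part of the job. Leave any pink look-alike of the iron alone.

How it is judged (in metres and radians):
At the end, for the whole second after the job is handed in: The iron stands at rest, released, level and in line on the bed (0.06 and 0.12 rad), heel to the back: heel edge within 5 mm of the buffers' plane, 6 mm of the centre line and 4 mm above the bed, holding the switch lever pressed beyond 0.27 rad (heel some 4 mm from the buffers or nearer) (value of joint switch_lever above 0.27 rad and x of iron_heel in the frame of dock between 0.033 and 0.042 m and y of iron_heel in the frame of dock between -0.006 and 0.006 m and z of iron_heel in the frame of dock below 0.02 m and angle between iron's own z axis and vertical below 0.06 rad and angle between the x axis of iron and the x axis of dock, either way round below 0.12 rad and linear speed of iron below 0.01 m/s); the robot touches nothing.
It fails at once if the iron is dropped or thrown (it moves faster than 0.4 m/s while out of the fingers, a fall of 8 mm or more) (linear speed of iron above 0.4 m/s and contact force between the fingers and iron below 0.1 N).
It fails at once if the wax tin is moved by more than 30 mm (distance of tin_plum from where it was at the start of the episode above 0.03 m).
It fails at once if the scraper is moved by more than 30 mm (distance of wax_scraper from where it was at the start of the episode above 0.03 m).
It fails at once if the roll of tape is moved by more than 30 mm (distance of tape_roll from where it was at the start of the episode above 0.03 m).
It also fails if it takes over 38 s, if anything falls off the work surface, if the arm or the gripper's body presses on something with over 40 N, if the wrist force passes 120 N, or if a joint passes its speed limit or range.

ROBOT

A 7-joint arm with a two-finger parallel gripper is mounted at the origin on a cart in front of the work surface, level with it; the furniture and walls round the work are solid. World frame = base frame: x ahead of the robot, y to its left, z up, the work surface at z = 0. Lengths are in mm, angles in rad, forces in N, time in s.
With the tool pointing down it reaches from about 400 to 875 mm from the base axis. Payload 4.4 kg.
Tool frame: the origin (TCP) lies at the very end of the fingers, on their centre line; the grasp point (between the pads) lies 19 mm behind it (ctrl.pinch_z is the z of the grasp point in the tool frame, in mm); z points along the fingers, x is the direction in which the jaws open and shut, and the axes are right-handed (so a half turn about z gives the same grasp; the last joint's range is limited). The gripper opens to 85 mm and grips with 20 to 120 N. Pads are 22 mm wide; open, the fingers measure 114 mm over their backs; the gripper's body (76 mm by 85 mm) begins 54 mm behind the grasp point. The pads swing forward as they close: fully open they stand 13 mm farther back than shut.
Start: joints at [1.161, 0.628, 0.038, 1.517, -0.027, 0.996, -0.02], TCP at [219.122, -611.967, 231.313] pointing down, gripper open.
Joint ranges: [-3.06, 3.06], [-0.37, 2.12], [-1.25, 1.32], [0.18, 2.47], [-1.1, 4.24], [0.23, 1.98], [-2.94, 2.94]. Speed limits (rad/s): [2.57, 2.57, 3.14, 3.14, 3.14, 3.14, 3.14].

INTERFACE

Orientations are given as [roll, pitch, yaw] about the fixed x, y, z axes, in that order (R = Rz(yaw) Ry(pitch) Rx(roll)).
In Python, from cell import sensors, get_image, order, ctrl gives the robot as it stands.
- The arm moves only by the tool arm_command, never from a script. Its argument "rows" is a list that holds one entry, the list of rows, each a list of 6 numbers: the shift along the tool's x, y, z in mm, then the turn, a rotation vector about the tool's x, y, z in degrees. A call has 1 to 20 rows; each row is the pose to reach, as a shift and turn from the pose commanded when the call began, along the tool's axes at that moment; what a row does not reach only later rows make up. A row lasts 1/12 s, in which the tool goes at most 41.7 mm and 7.16 degrees, less where a joint would pass 70% of its speed; a pose out of reach is approached as far as the arm can. A call with a gripper value outside its range is refused whole. "claw" is the opening, from -1 (shut) to 1 (fully open), set as the call begins (left out, the last holds). The fingers move at their own pace and stop on an object; the grip force is fixed at half the most. Time passes only in rows, so rows that repeat a pose let the fingers close. It gives the time, the measured TCP pose, the force and the opening at its end, in the units of the state.
- sensors.read_state(): the state, without advancing time (a new reading comes with each control period).
- get_image(name): name is "scene" or "side" or "wrist"; returns a dict with "pixels" (400x640x3 uint8, red, green, blue), "z_map" (400x640 float32, mm along the optical axis (not along the pixel's ray), 0 where there is no reading), "K" (3x3 intrinsics, pixels), "pose" (4x4, takes a point from camera to world coordinates). Camera axes: x right, y up, looking along -z (the intrinsics and any distortion apply to the point x, -y, -z); pixel columns grow to the right and rows downward; lengths in mm; the calibration is good to about 2 mm. A picture is of the moment at which its call begins.
- order.finish_job(): hands the job in, once; it reports no verdict.
The state is a dict: "clock": time; "qpos": joint angles; "qd": joint speeds; "tau": joint torques, N m; "eef_pos": TCP position; "tool_rot": TCP orientation; "force": force on the tool from outside, world axes, zero at the start; "torque": the same for the moment, N m; "width": finger opening in mm.
Only numpy, scipy, OpenCV 4.12 (cv2) and the standard library are available. Lean on these libraries where they do the work, as an engineer would, in place of code of your own. Each camera call takes 0.05 s, during which the arm holds its last target.

## Working session

There is one attempt and no reset: what is moved stays moved. The work goes in short steps, Python scripts to look and compute and a tool call to move; the robot and the scene stay as the last step left them, time stands still between calls to the robot, and variables do not carry over. Pictures are saved under pics/ and viewed, and the job is handed in when it is done.

Besides the shell and the picture viewer there is one more tool, called after "Emit:" as name(argument=value, ...) on one line, values as JSON. arm_command: Moves the arm, as the interface text tells. Its arguments: {"type":"object","properties":{"rows":{"type":"array","items":{"type":"array","items":{"type":"array","items":{"type":"number"}}}},"claw":{"type":"number"}},"required":["rows"]}

```bash
mkdir -p pics; ls; python3 - <<'E'
from cell import sensors,get_image,ctrl
import cv2,numpy as np
s=sensors.read_state();print(s);print(ctrl.pinch_z)
for n in ("scene","side","wrist"):
    d=get_image(n);cv2.imwrite(f"pics/{n}0.png",d["pixels"][:,:,::-1]);np.savez(f"pics/{n}0.npz",**d)
    print(n,d["K"].tolist(),np.round(d["pose"],3).tolist(),[k for k in d])
E
```

```text
pics
{'clock': 0.0, 'qpos': array([ 1.16116195,  0.62936408,  0.03845791,  1.5183411 , -0.02697003,
        0.99629615, -0.02000037]), 'qd': array([ 0.00076134, -0.0003469 ,  0.00088731, -0.00155951,  0.00010966,
       -0.00059302,  0.00039244]), 'tau': array([ 3.80675292e-04, -5.63395035e+01,  1.22618169e+00, -1.93442702e+01,
        1.09597453e-02,  1.06152578e-02,  6.23443697e-06]), 'eef_pos': array([ 218.91937153, -611.37568577,  230.38635368]), 'tool_rot': array([ 3.14153281e+00,  1.88937656e-03, -1.22695836e+00]), 'force': array([-0.07347271, -0.05503336,  0.25421725]), 'torque': array([-0.01255166, -0.09535711,  0.07324293]), 'width': 85.31189466230633}
-18.700000000000003
scene [[458.1642266699685, 0.0, 332.2928411948465], [0.0, 458.1642266699685, 198.3863004145949], [0.0, 0.0, 1.0]] [[-0.55, 0.45, -0.704, -245.19], [-0.835, -0.28, 0.473, 569.424], [0.015, 0.848, 0.53, 682.008], [0.0, 0.0, 0.0, 1.0]] ['pixels', 'z_map', 'K', 'pose']
side [[411.70571207305375, 0.0, 314.1601086215702], [0.0, 411.70571207305375, 201.05878565771687], [0.0, 0.0, 1.0]] [[-0.453, 0.469, -0.758, -287.842], [-0.892, -0.238, 0.385, 461.57], [0.0, 0.85, 0.526, 656.019], [0.0, 0.0, 0.0, 1.0]] ['pixels', 'z_map', 'K', 'pose']
wrist [[337.18493061672945, 0.0, 318.40980751132105], [0.0, 337.18493061672945, 192.97491421135888], [0.0, 0.0, 1.0]] [[0.338, 0.899, 0.28, 291.971], [-0.941, 0.323, 0.1, -586.651], [-0.001, -0.297, 0.955, 373.118], [0.0, 0.0, 0.0, 1.0]] ['pixels', 'z_map', 'K', 'pose']
```

View pics/scene0.png

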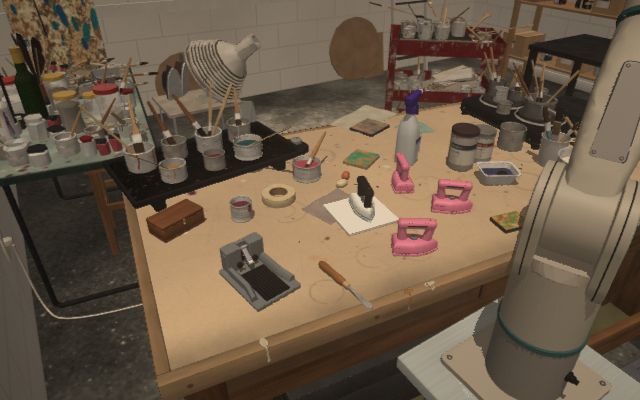

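View pics/side0.png

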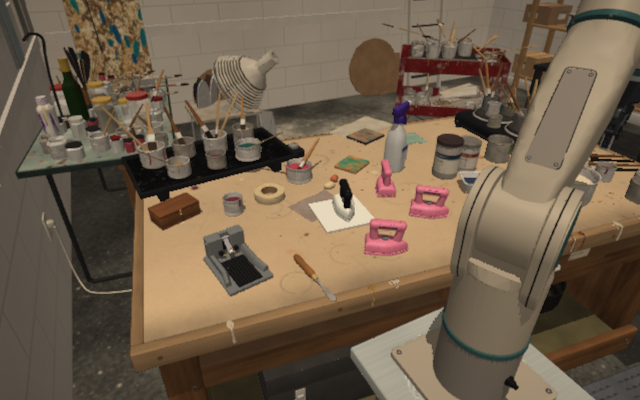

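View pics/wrist0.png

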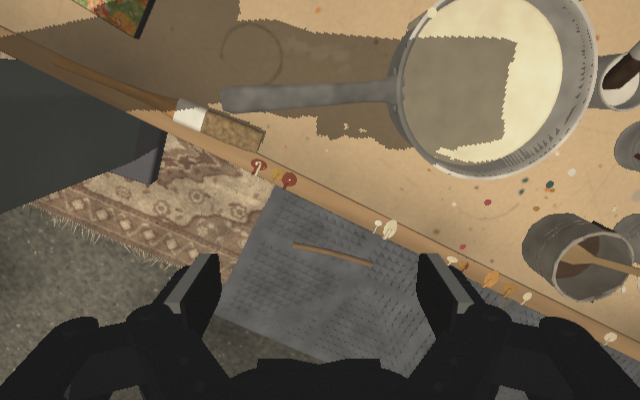

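The scene view shows the white/black iron on the tile near (362,203) and the dock at (258,272). The tape is at (279,195), the tin at (240,208) and the scraper at (345,285). Next I'll zoom in and measure.

```bash
cat > h.py <<'E'
import numpy as np,cv2
def cloud(d):
    z=d["z_map"];K=d["K"];P=d["pose"]
    v,u=np.mgrid[0:z.shape[0],0:z.shape[1]]
    c=np.stack([(u-K[0,2])/K[0,0]*z,-(v-K[1,2])/K[1,1]*z,-z],-1)
    w=c@P[:3,:3].T+P[:3,3]; w[z==0]=np.nan; return w
def ray(d,u,v,h):
    K=d["K"];P=d["pose"];r=P[:3,:3]@np.array([(u-K[0,2])/K[0,0],-(v-K[1,2])/K[1,1],-1]);o=P[:3,3]
    return o+r*(h-o[2])/r[2]
def proj(d,p):
    P=d["pose"];K=d["K"];c=P[:3,:3].T@(np.asarray(p,float)-P[:3,3])
    return K[0,0]*c[0]/-c[2]+K[0,2],K[1,1]*-c[1]/-c[2]+K[1,2]
E
python3 - <<'E'
import numpy as np,cv2
from h import *
for n,boxes in (("scene",[(300,160,420,245),(205,220,325,315)]),("side",[(280,165,400,250),(190,215,310,310)])):
    d=dict(np.load(f"pics/{n}0.npz"));w=cloud(d)
    ims=[cv2.resize(d["pixels"][b[1]:b[3],b[0]:b[2],::-1],None,fx=5,fy=5,interpolation=cv2.INTER_CUBIC) for b in boxes]
    for i,m in enumerate(ims): cv2.imwrite(f"pics/{n}_z{i}.png",m)
    # table level
    hsv=cv2.cvtColor(d["pixels"],cv2.COLOR_RGB2HSV)
    for nm,(u,v) in dict(tape=(279,189),tin=(240,210),table=(330,270),tilec=(375,222)).items():
        if n=="scene": print(nm,w[v,u].round(1))
    # black handle in iron box
    b=boxes[0]; sub=np.zeros(w.shape[:2],bool); sub[b[1]:b[3],b[0]:b[2]]=1
    m=sub&(w[...,2]>68)&(w[...,2]<100)&(d["pixels"].max(-1)<70)
    p=w[m];print(n,"handle",len(p),np.nanmean(p,0).round(1),np.nanmax(p,0).round(1),np.nanmin(p,0).round(1))
    if len(p)>5:
        r=cv2.minAreaRect(p[:,:2].astype(np.float32));print(r)
E
```

```text
tape [759.7  76.   17.6]
tin [687.9 223.6  38.5]
table [394.4 142.3  16.7]
tilec [492.1 -58.8  12.4]
scene handle 229 [538.1 -60.3  88.7] [593.6 -43.7  98.3] [360.3 -87.3  68.3]
((477.8018493652344, -59.782752990722656), (38.02128601074219, 232.767578125), 85.63908386230469)
side handle 172 [541.6 -57.4  88.8] [596.3 -40.5  95.8] [349.6 -83.4  68.5]
((472.9938659667969, -61.62245559692383), (42.601619720458984, 246.6593475341797), 89.77900695800781)
```

View pics/scene_z0.png

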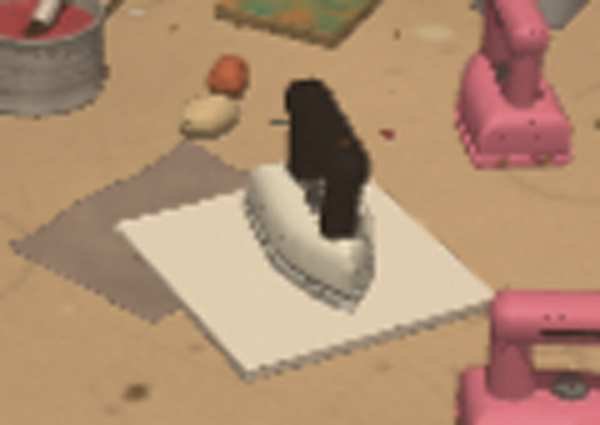

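View pics/scene_z1.png

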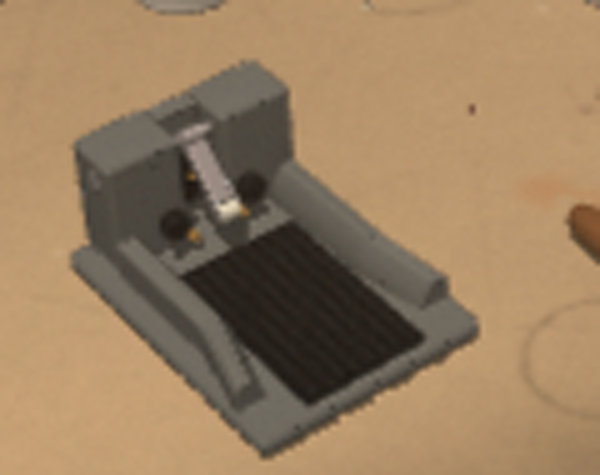

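View pics/side_z1.png

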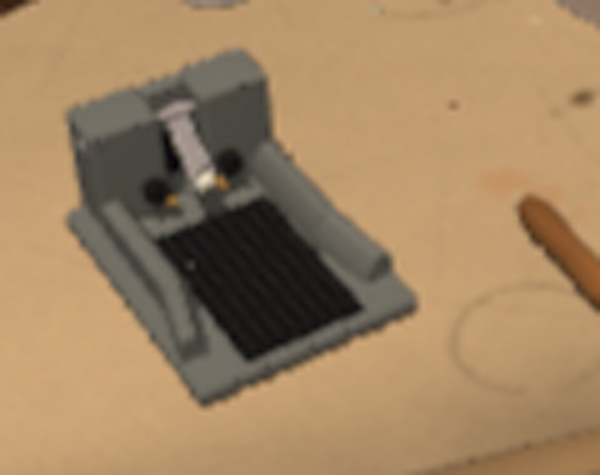

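```bash
python3 - <<'E'
import numpy as np,cv2
from h import *
for n,hb,db in (("scene",(350,170,378,212),(205,225,310,312)),("side",(330,170,358,212),(190,215,285,305))):
    d=dict(np.load(f"pics/{n}0.npz"));w=cloud(d)
    b=hb; sub=np.zeros(w.shape[:2],bool); sub[b[1]:b[3],b[0]:b[2]]=1
    m=sub&(d["pixels"].max(-1)<75)&(np.abs(w[...,2]-95)<7)
    p=w[m];print(n,"handle",len(p),np.percentile(p[:,2],[5,50,95]).round(1),cv2.minAreaRect(p[:,:2].astype(np.float32)),p[:,:2].mean(0))
    b=db; sub=np.zeros(w.shape[:2],bool); sub[b[1]:b[3],b[0]:b[2]]=1
    m=sub&(np.abs(w[...,2]-70)<4); p=w[m]
    print("tower",len(p),np.median(p[:,2]),cv2.minAreaRect(p[:,:2].astype(np.float32)))
    hsv=cv2.cvtColor(d["pixels"],cv2.COLOR_RGB2HSV)
    m=sub&(w[...,2]>5)&(hsv[...,1]<70)
    p=w[m];print("dock",len(p),cv2.minAreaRect(p[:,:2].astype(np.float32)),np.percentile(p[:,2],[2,50]))
E
```

```text
scene handle 149 [89.  93.8 96.2] ((552.2449951171875, -65.0273208618164), (19.90289878845215, 86.11676025390625), 69.69268035888672) [549.12071634 -63.29098336]
tower 306 68.7350044568218 ((524.5118408203125, 290.5069580078125), (33.483585357666016, 92.78270721435547), 8.670559883117676)
dock 2640 ((462.2601318359375, 282.1443786621094), (154.1190948486328, 111.66043090820312), 8.487798690795898) [ 7.53688221 23.15078184]
side handle 115 [89.5 92.8 95. ] ((553.563232421875, -62.288673400878906), (19.6451416015625, 85.99169921875), 70.37130737304688) [550.90181785 -60.95021918]
tower 240 68.19290307916293 ((525.4124755859375, 293.29144287109375), (32.233802795410156, 91.93452453613281), 7.609178066253662)
dock 2756 ((464.8975830078125, 286.2876892089844), (154.74722290039062, 108.36447143554688), 8.918741226196289) [ 7.8124174  15.85530178]
```

```bash
python3 - <<'E'
import numpy as np
from h import *
d=dict(np.load("pics/scene0.npz"));w=cloud(d).reshape(-1,3);w=w[np.isfinite(w[:,0])]
for x in range(250,900,50):
  print(x,[int(np.max(w[(abs(w[:,0]-x)<25)&(abs(w[:,1]-y)<25),2],initial=-1)) for y in range(-650,400,50)])
E
```

```text
250 [-1, -1, -1, -1, -1, -1, 2, 3, 4, 2, 4, 3, 4, 3, 3, 5, 6, 1, -1, -1, -1]
300 [-1, -1, -1, -1, 4, 14, 16, 14, 4, 4, 3, 3, 3, 3, 3, 6, 10, 3, 2, 3, 3]
350 [85, -1, 1, 4, 4, 14, 14, 11, 4, 3, 15, 89, 89, 26, 2, 3, 18, 3, 3, 2, 3]
400 [85, 4, 5, 4, 3, 6, 23, 87, 25, 3, 3, 83, 87, 26, 3, 2, 18, 23, 25, 27, 22]
450 [4, 35, 40, 39, 39, 3, 3, 88, 87, 4, 2, 8, 3, 3, 3, 3, 18, 24, 30, 31, 29]
500 [4, 40, 40, 37, 39, 2, 4, 1, 84, 3, 9, 30, 98, 12, 3, 3, 2, 3, 71, 72, 71]
550 [3, 106, 79, 132, 122, 3, 1, 3, 32, 2, 11, 94, 98, 11, 5, 3, 2, 2, 72, 70, 70]
600 [105, 109, 132, 133, 134, 4, 3, 3, 89, 33, 10, 95, 96, 14, 6, 3, 2, 3, 2, 1, 1]
650 [-1, 109, 132, 134, 132, 4, 2, 85, 88, 18, 2, 4, 11, 11, 6, 2, 2, 3, 2, 2, 2]
700 [-1, -1, 2, 3, 4, 221, 226, 2, 3, 3, 10, 19, 6, 4, 26, 26, 25, 50, 49, 3, 45]
750 [-1, 5, 4, 5, 222, 226, 224, 3, 14, 13, 22, 16, 52, 51, 27, 26, 27, 49, 50, 47, 49]
800 [4, 5, 4, 3, -1, 3, 4, 14, 14, 14, 5, 60, 57, 170, 22, 24, 2, 1, 2, 46, 47]
850 [4, 5, 6, -1, 1, 3, 3, 13, 14, 12, 102, 89, 62, 166, 152, 61, 62, 62, 61, 62, 60]
```

Emit:
arm_command(rows=[[[0,0,-40,0,0,0],[0,0,-80,0,0,0],[-30,-37,-100,0,0,3],[-60,-74,-100,0,0,6],[-90,-111,-100,0,0,9]]], claw=1)

```text
clock: 0.57
eef_pos: [282.7, -507.8, 332.4]
tool_rot: [-3.14, -0.003, -1.389]
force: [0.2, -0.0, -0.1]
width: 85.2
```

Emit:
arm_command(rows=[[[-28,-25,0,0,0,3],[-56,-50,0,0,0,5],[-84,-75,0,0,0,7],[-112,-100,0,0,0,9],[-140,-126,0,0,0,12],[-168,-151,0,0,0,14],[-196,-176,0,0,0,16],[-224,-201,0,0,0,19],[-252,-227,0,0,0,21],[-280,-252,0,0,0,24],[-308,-277,0,0,0,27],[-336,-303,20,0,0,29],[-369,-333,45,0,0,31],[-369,-333,70,0,0,31],[-369,-333,70,0,0,31],[-369,-333,70,0,0,31]]])

```text
clock: 1.9
eef_pos: [539.8, -83.1, 259.5]
tool_rot: [3.138, -0.002, -1.923]
force: [0.2, -0.3, -0.5]
width: 85.6
```

```bash
python3 - <<'E'
from cell import sensors,get_image
import cv2,numpy as np
s=sensors.read_state();print(s["eef_pos"],s["tool_rot"],s["qpos"])
for n in ("wrist",):
    d=get_image(n);cv2.imwrite(f"pics/{n}1.png",d["pixels"][:,:,::-1]);np.savez(f"pics/{n}1.npz",**d);print(np.round(d["pose"],3))
E
```

```text
[539.81419    -83.10210925 259.541951  ] [ 3.13755909e+00 -1.51783083e-03 -1.92348328e+00] [ 0.07823725  0.44838714  0.03335309  1.77129091 -0.01746085  0.9264865
 -1.80464163]
[[-3.45000e-01  8.95000e-01  2.83000e-01  6.13176e+02]
 [-9.39000e-01 -3.29000e-01 -1.02000e-01 -1.09946e+02]
 [ 2.00000e-03 -3.01000e-01  9.54000e-01  4.01879e+02]
 [ 0.00000e+00  0.00000e+00  0.00000e+00  1.00000e+00]]
```

View pics/wrist1.png

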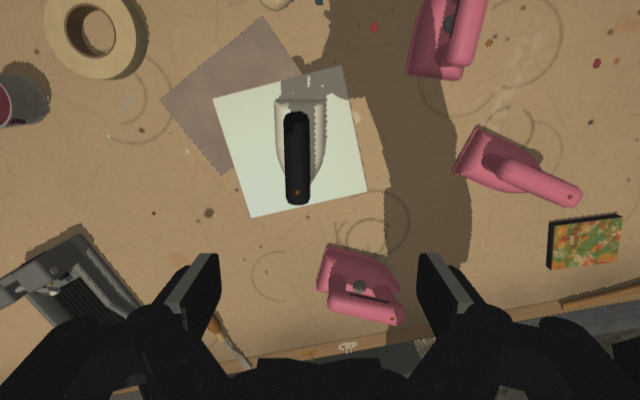

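The wrist view shows the iron on the tile. The flat heel is at the top, about (300,100), and the nose is under the handle end at (297,203). The handle bar runs from (296,113) to (297,203).

```bash
python3 - <<'E'
import numpy as np,cv2
from h import *
d=dict(np.load("pics/wrist1.npz"));w=cloud(d)
sub=np.zeros((400,640),bool);sub[100:212,270:335]=1
m=sub&(d["pixels"].max(-1)<60)&(w[...,2]>80);p=w[m]
print(len(p),np.percentile(p[:,2],[5,50,95]),cv2.minAreaRect(p[:,:2].astype(np.float32)))
pts=np.argwhere(m)[:,::-1]
q=np.array([ray(d,u,v,93)[:2] for u,v in pts],np.float32);print(cv2.minAreaRect(q),q.mean(0))
vx=cv2.fitLine(q,cv2.DIST_L2,0,.01,.01).ravel();print(np.degrees(np.arctan2(vx[1],vx[0])))
# shell: body height 12..45
hsv=cv2.cvtColor(d["pixels"],cv2.COLOR_RGB2HSV)
m2=sub.copy();m2[90:110,270:335]=1;m2&=(w[...,2]>15)&(w[...,2]<60);p2=w[m2]
print("shell",len(p2),cv2.minAreaRect(p2[:,:2].astype(np.float32)),np.percentile(p2[:,2],[5,50,95]))
z=cv2.resize(d["pixels"][80:220,240:360,::-1],None,fx=4,fy=4,interpolation=cv2.INTER_CUBIC);cv2.imwrite("pics/w1z.png",z)
# dock & table
print("tile z",np.median(w[180:205,245:270,2]),"table",np.median(w[220:235,150:190,2]))
E
```

```text
2196 [88.79263602 93.81113037 95.65779566] ((558.6812744140625, -68.74605560302734), (23.166521072387695, 87.07151794433594), 69.40381622314453)
((558.90625, -69.07220458984375), (22.974807739257812, 87.08448791503906), 69.35440063476562) [560.7851  -69.99108]
-20.066624
shell 2045 ((565.0194702148438, -70.38088989257812), (57.66115188598633, 90.37358093261719), 70.06661224365234) [23.87962079 39.06641442 42.80410436]
tile z nan table nan
```

View pics/w1z.png

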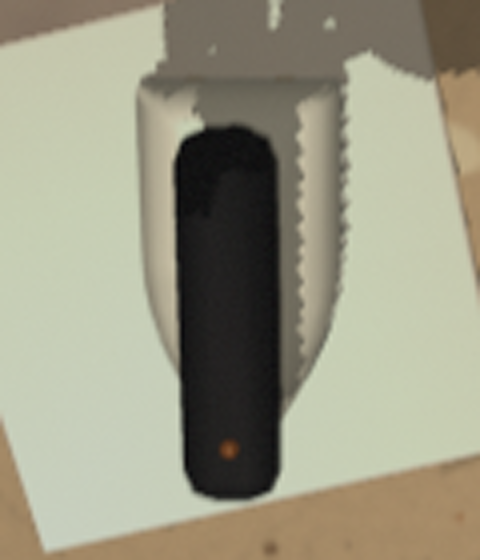

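Emit:
arm_command(rows=[[[-10,-6,30,0,0,0],[-20,-11,60,0,0,0],[-20,-11,90,0,0,0],[-20,-11,100,0,0,0],[-20,-11,100,0,0,0],[-20,-11,100,0,0,0]]])

```text
clock: 2.45
eef_pos: [558.7, -70.3, 162.4]
tool_rot: [-3.14, -0.0, -1.927]
force: [-0.3, -0.0, 0.8]
width: 85.4
```

```bash
cat > meas.py <<'E'
import sys
from cell import sensors,get_image
from h import *
def handle(d,lo,hi,zp=93):
    w=cloud(d);m=((d["pixels"].max(-1)<62)&(w[...,2]>lo)&(w[...,2]<hi)).astype(np.uint8)
    n,l,st,c=cv2.connectedComponentsWithStats(m)
    for i in range(1,n):
        if st[i,4]>300:
            pts=np.argwhere(l==i)[:,::-1]
            q=np.array([ray(d,u,v,zp)[:2] for u,v in pts],np.float32)
            a=w[l==i]
            print(st[i],"rays",cv2.minAreaRect(q),"depth",cv2.minAreaRect(a[:,:2].astype(np.float32)),np.percentile(a[:,2],[5,50,95]).round(1))
def snap(n,tag):
    d=get_image(n);cv2.imwrite(f"pics/{n}{tag}.png",d["pixels"][:,:,::-1]);np.savez(f"pics/{n}{tag}.npz",**d);return d
E
python3 - <<'E'
from meas import *
s=sensors.read_state();print(s["eef_pos"],s["tool_rot"],abs(s["qd"]).max())
handle(snap("wrist","2"),80,102)
E
```

```text
[558.74024325 -70.33495559 162.43633022] [-3.13982071e+00 -3.27644892e-04 -1.92738218e+00] 0.023803157556878295
[ 297  143   36  126 4135] rays ((559.9083251953125, -68.4655990600586), (23.0045223236084, 88.58320617675781), 70.28997039794922) depth ((559.0401000976562, -68.03347778320312), (23.834081649780273, 87.49890899658203), 69.92424774169922) [88.4 93.9 95.5]
```

View pics/wrist2.png

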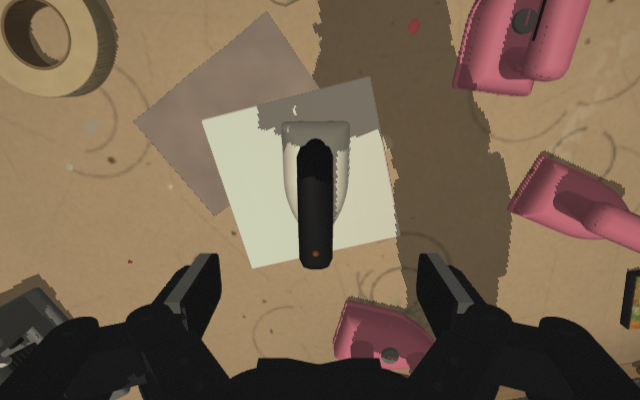

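The handle lies between the fingers in plan, within about 2 mm of the tool axis. I'll descend and grip.

Emit:
arm_command(rows=[[[-2,0,30,0,0,0],[-2,0,60,0,0,0],[-2,0,85,0,0,0],[-2,0,98,0,0,0],[-2,0,102,0,0,0],[-2,0,102,0,0,0]]])

```text
clock: 3.0
eef_pos: [559.7, -67.4, 59.8]
tool_rot: [-3.14, 0.0, -1.926]
force: [0.3, 0.1, 0.3]
width: 85.5
```

Emit:
arm_command(rows=[[[0,0,0,0,0,0],[0,0,0,0,0,0],[0,0,0,0,0,0],[0,0,0,0,0,0],[0,0,0,0,0,0],[0,0,0,0,0,0],[0,0,0,0,0,0],[0,0,0,0,0,0],[0,0,0,0,0,0],[0,0,0,0,0,0]]], claw=-1)

```text
clock: 3.83
eef_pos: [559.2, -67.2, 59.7]
tool_rot: [-3.141, -0.0, -1.926]
force: [-1.7, -0.6, 6.3]
width: 23.9
```

Emit:
arm_command(rows=[[[0,0,-5,0,0,0],[0,0,-20,0,0,0],[0,0,-45,0,0,0],[0,0,-70,0,0,0],[-10,12,-95,0,0,-1],[-27,32,-120,0,0,-3],[-47,56,-135,0,0,-5],[-67,80,-140,0,0,-8],[-87,104,-140,0,0,-10],[-107,128,-140,0,0,-13],[-127,152,-140,0,0,-15],[-147,176,-140,0,0,-18],[-167,200,-140,0,0,-20],[-187,223,-140,0,0,-22],[-207,246,-140,0,0,-24],[-225,268,-140,0,0,-26],[-240,286,-140,0,0,-28],[-245,292,-140,0,0,-29],[-245,292,-140,0,0,-29],[-245,292,-140,0,0,-29]]])

```text
clock: 5.5
eef_pos: [369.9, 263.6, 198.7]
tool_rot: [3.141, -0.001, -1.419]
force: [0.1, -1.6, -3.7]
width: 23.4
```

```bash
python3 - <<'E'
from meas import *
s=sensors.read_state();print(s["eef_pos"],s["tool_rot"],abs(s["qd"]).max(),s["force"],s["width"],s["qpos"])
snap("wrist","3");snap("scene","3")
E
```

```text
[369.90488314 263.61624737 198.71045475] [ 3.14085474e+00 -1.14582571e-03 -1.41897117e+00] 0.025799341150445042 [ 0.12112389 -1.61252107 -3.73429875] 23.43823454971686 [-0.5913405   0.40501367 -0.12234136  2.07565679  0.07882448  0.6663734
 -2.18491266]
```

View pics/wrist3.png

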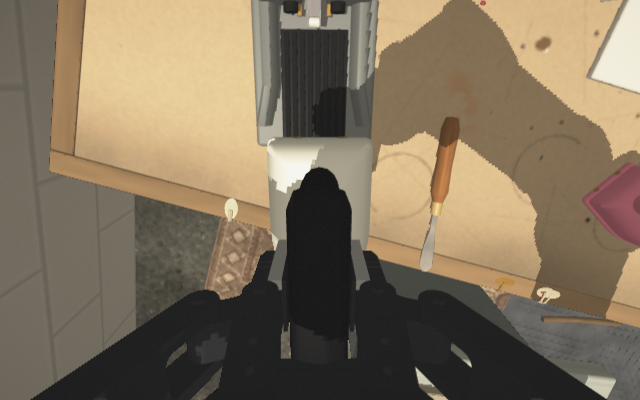

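View pics/scene3.png

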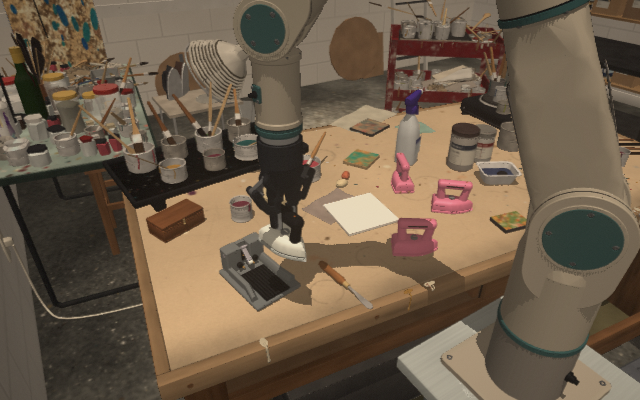

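The iron is held, with its heel toward the tower. In the wrist view the bed is at (314,83) and the roller at (314,20), with the heel edge at about row 140. I'll measure both in this view.

```bash
python3 - <<'E'
from h import *
d=dict(np.load("pics/wrist3.npz"));w=cloud(d)
cv2.imwrite("pics/w3z.png",cv2.resize(d["pixels"][0:200,240:400,::-1],None,fx=4,fy=3,interpolation=cv2.INTER_CUBIC)[:600])
px=d["pixels"].astype(int)
# bed: black
sub=np.zeros((400,640),bool);sub[26:137,262:365]=1
mk=sub&(w[...,2]>8)&(w[...,2]<24)&(px.max(-1)<70)
n,l,st,c=cv2.connectedComponentsWithStats(mk.astype(np.uint8));i=1+np.argmax(st[1:,4]);print(st[i])
q=np.array([ray(d,u,v,16)[:2] for v,u in np.argwhere(l==i)],np.float32);print("bed rays",cv2.minAreaRect(q))
a=w[l==i];print("bed depth",cv2.minAreaRect(a[:,:2].astype(np.float32)),np.median(a[:,2]))
# per-row left/right edges for 3D profile
for v in (30,50,70,90,110,125):
    print(v,[(u,*w[v,u].round(0)) for u in range(248,384,8)])
# roller white
mk=(px.min(-1)>170);mk[40:]=0;mk[:,:300]=0;mk[:,330:]=0
ys,xs=np.nonzero(mk);print("roller",xs.min(),xs.max(),ys.min(),ys.max(),np.nanmean(w[mk],0))
E
```

```text
[ 281   29   67  108 6862]
bed rays ((448.4960632324219, 278.6114501953125), (93.43087005615234, 59.8232307434082), 8.724030494689941)
bed depth ((448.480712890625, 278.6295471191406), (94.05166625976562, 60.49591064453125), 8.468104362487793) 15.164994255501483
30 [(248, np.float64(487.0), np.float64(346.0), np.float64(0.0)), (256, np.float64(487.0), np.float64(336.0), np.float64(12.0)), (264, np.float64(485.0), np.float64(326.0), np.float64(31.0)), (272, np.float64(487.0), np.float64(320.0), np.float64(25.0)), (280, np.float64(490.0), np.float64(315.0), np.float64(13.0)), (288, np.float64(491.0), np.float64(308.0), np.float64(15.0)), (296, np.float64(492.0), np.float64(301.0), np.float64(13.0)), (304, np.float64(493.0), np.float64(294.0), np.float64(14.0)), (312, np.float64(494.0), np.float64(287.0), np.float64(15.0)), (320, np.float64(495.0), np.float64(280.0), np.float64(15.0)), (328, np.float64(496.0), np.float64(273.0), np.float64(14.0)), (336, np.float64(497.0), np.float64(266.0), np.float64(14.0)), (344, np.float64(498.0), np.float64(259.0), np.float64(15.0)), (352, np.float6
[... 4969 characters left out ...]
4(15.0)), (304, np.float64(411.0), np.float64(282.0), np.float64(15.0)), (312, np.float64(412.0), np.float64(275.0), np.float64(15.0)), (320, np.float64(413.0), np.float64(267.0), np.float64(15.0)), (328, np.float64(415.0), np.float64(260.0), np.float64(15.0)), (336, np.float64(416.0), np.float64(252.0), np.float64(15.0)), (344, np.float64(417.0), np.float64(245.0), np.float64(14.0)), (352, np.float64(418.0), np.float64(237.0), np.float64(13.0)), (360, np.float64(420.0), np.float64(230.0), np.float64(21.0)), (368, np.float64(421.0), np.float64(224.0), np.float64(24.0)), (376, np.float64(420.0), np.float64(212.0), np.float64(2.0))]
roller 309 319 18 26 [496.76867133 285.48543032  37.31201231]
```

View pics/w3z.png

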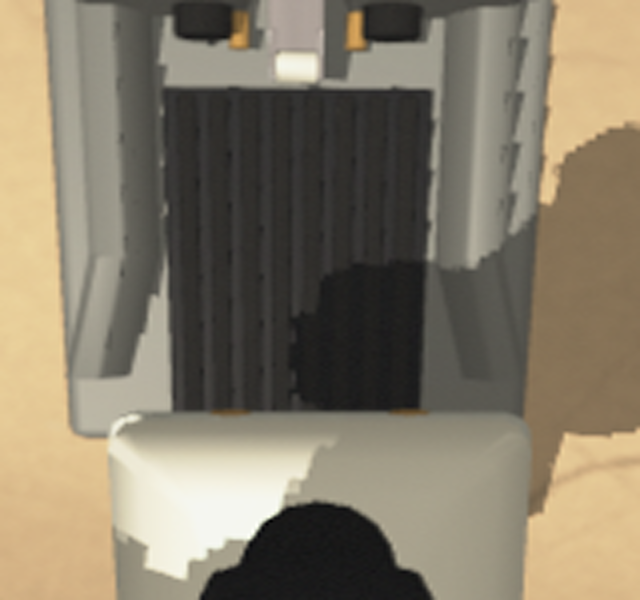

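```bash
python3 - <<'E'
from h import *
d=dict(np.load("pics/wrist3.npz"));w=cloud(d)
yaw=np.radians(8.6);ex=np.array([np.cos(yaw),np.sin(yaw)]);ey=np.array([-ex[1],ex[0]]);o=np.array([467.0,281.2])
D=np.dstack([(w[...,:2]-o)@ex,(w[...,:2]-o)@ey,w[...,2]])
for v in range(134,236,8):
    row=D[v];s=[u for u in range(255,385) if row[u,2]>135 and row[u,2]<190]
    if s: print(v,s[0],s[-1],D[v,s[0]].round(1),D[v,s[-1]].round(1),"mid y",round((D[v,s[0],1]+D[v,s[-1],1])/2,1))
# top heel edge
for u in range(272,372,12):
    c=[v for v in range(125,170) if D[v,u,2]>135]; print(u,c[0],D[c[0],u].round(1),D[c[0]+2,u].round(1))
# bed/rail mid y
for v in (40,60,80,100):
    r=D[v];a=[u for u in range(256,312) if r[u,2]>28];b=[u for u in range(330,376) if r[u,2]>28]
    print(v,a and r[a[-1]].round(1),b and r[b[0]].round(1))
px=d["pixels"].astype(int)
for v in (40,60,80,100,120):
    b=[u for u in range(275,355) if px[v,u].max()<75]; print("bed",v,D[v,b[0]].round(1),D[v,b[-1]].round(1))
E
```

```text
142 268 371 [-49.6  23.7 156.9] [-49.5 -32.6 157. ] mid y -4.4
150 267 372 [-51.3  22.2 172.2] [-51.  -30.7 173.1] mid y -4.3
158 267 372 [-55.4  22.4 171.9] [-55.  -30.8 173.7] mid y -4.2
166 268 371 [-59.5  22.  172.4] [-59.  -30.5 174. ] mid y -4.3
174 268 371 [-63.9  22.3 171.5] [-63.3 -30.8 173.6] mid y -4.2
182 268 371 [-68.2  22.5 171.5] [-67.7 -31.  173.1] mid y -4.3
190 269 370 [-72.5  22.1 171.8] [-72.3 -30.9 172.3] mid y -4.4
198 269 370 [-77.   22.3 171.5] [-76.7 -31.1 172.1] mid y -4.4
206 270 369 [-81.1  21.8 172.7] [-80.6 -30.5 173.9] mid y -4.4
214 270 369 [-86.   22.1 171.7] [-85.8 -31.  171.9] mid y -4.5
222 270 369 [-90.2  22.2 172.6] [-89.9 -31.  173.2] mid y -4.4
230 271 368 [-94.8  21.8 172.9] [-94.4 -30.7 173.5] mid y -4.5
272 138 [-47.5  21.6 156.2] [-48.2  21.2 159.1]
284 137 [-47.4  15.3 152.8] [-47.8  14.9 157.7]
296 136 [-47.1   8.8 150.8] [-47.6   8.5 155.1]
308 137 [-47.4   2.  152.8] [-47.7   1.8 158.2]
320 137 [-47.3  -4.7 153.6] [-47.7  -4.7 158.3]
332 137 [-47.3 -11.4 153.1] [-47.7 -11.2 158.1]
344 136 [-47.  -18.2 151.5] [-47.5 -17.9 155.9]
356 137 [-47.3 -24.7 153.1] [-47.6 -24.2 158.5]
368 138 [-47.5 -31.1 155.6] [-48.4 -31.  156.6]
40 [17.3 37.1 29.9] [ 17.7 -35.9  28.4]
60 [ 1.6 37.8 29.2] [  1.7 -36.3  29.9]
80 [-14.8  37.7  28.9] [-14.6 -36.2  28.8]
100 [-31.7  44.5  29.2] [-31.6 -39.5  28.1]
bed 40 [19.6 32.3 11.8] [ 19.4 -29.3  14.9]
bed 60 [ 2.8 30.  12.9] [  2.9 -29.   13.9]
bed 80 [-14.5  29.4  14.7] [-14.3 -29.5  12.9]
bed 100 [-32.2  29.1  14. ] [-31.8 -35.6  22.2]
bed 120 [-50.5  29.6  14.6] [-50.7 -29.6  11.6]
```

Emit:
arm_command(rows=[[[-2,-20,10,0,0,0],[-4,-40,30,0,0,0],[-4,-54,55,0,0,0],[-4,-57,80,0,0,0],[-4,-57,97,0,0,0],[-4,-57,99,0,0,0],[-4,-57,99,0,0,0],[-4,-57,99,0,0,0]]])

```text
clock: 6.27
eef_pos: [426.6, 276.4, 100.6]
tool_rot: [-3.141, -0.0, -1.42]
force: [0.8, -0.1, -3.3]
width: 23.2
```

```bash
cat > look.py <<'E'
import sys
from meas import *
t=sys.argv[1]
s=sensors.read_state();print(s["clock"],s["eef_pos"].round(1),s["tool_rot"].round(4),s["force"].round(1),s["torque"].round(2),s["width"])
d=snap("wrist",t);a=snap("scene",t);b=snap("side",t)
c=[cv2.resize(x["pixels"][y0:y1,x0:x1,::-1],(400,300),interpolation=cv2.INTER_CUBIC) for x,x0,x1,y0,y1 in ((d,160,480,0,240),(d,240,400,60,180),(a,200,320,222,312),(b,185,305,210,300))]
cv2.imwrite(f"pics/look{t}.png",np.vstack([np.hstack(c[:2]),np.hstack(c[2:])]))
E
python3 look.py 4
```

```text
6.2667 [426.6 276.4 100.6] [-3.1408 -0.     -1.4205] [ 0.8 -0.1 -3.3] [ 0.01  0.01 -0.02] 23.23673844927889
```

View pics/look4.png

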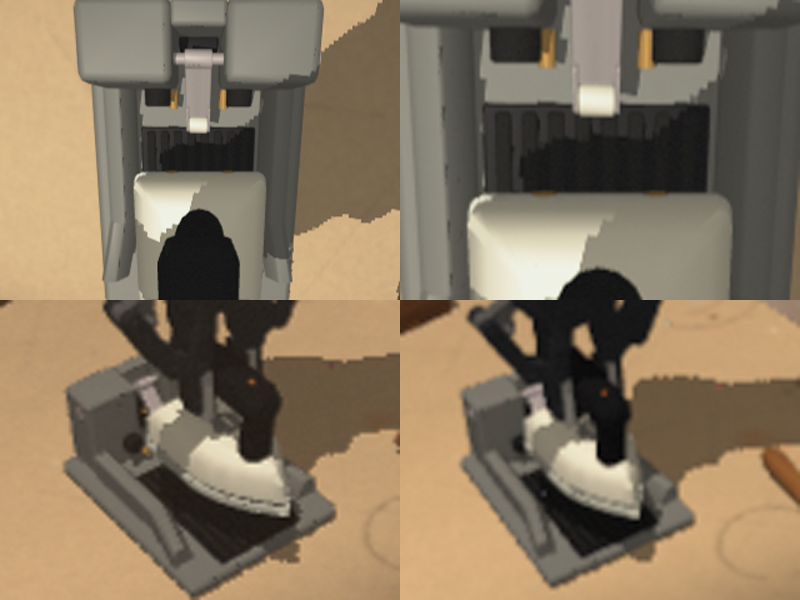

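The iron sits above the bed, centred between the rails, with its heel just short of the roller. I'll quantify it.

```bash
cat > fit.py <<'E'
import sys
from h import *
d=dict(np.load(f"pics/wrist{sys.argv[1]}.npz"));w=cloud(d);lo,hi=float(sys.argv[2]),float(sys.argv[3])
yaw=np.radians(8.6);ex=np.array([np.cos(yaw),np.sin(yaw)]);ey=np.array([-ex[1],ex[0]]);o=np.array([467.0,281.2])
D=np.dstack([(w[...,:2]-o)@ex,(w[...,:2]-o)@ey,w[...,2]])
m=(D[...,2]>lo)&(D[...,2]<hi)&(abs(D[...,1])<33)&(D[...,0]>-70)&(D[...,0]<36)&(d["pixels"].max(-1)>90)
n,l,st,c=cv2.connectedComponentsWithStats(m.astype(np.uint8));i=1+np.argmax(st[1:,4]);p=D[l==i];print(len(p),"heel x max",np.percentile(p[:,0],[95,99.5]).round(1))
for x in range(-60,35,10):
    q=p[abs(p[:,0]-x)<3]
    if len(q)>40: print(x,q[:,1].min().round(1),q[:,1].max().round(1),"mid",((q[:,1].min()+q[:,1].max())/2).round(2))
bed=(D[...,2]>6)&(D[...,2]<19)&(abs(D[...,1])<40)
rail=(D[...,2]>27.5)&(D[...,2]<33)&(abs(D[...,1])<50)
for x in (-10,0,10,15,20,25):
    s=abs(D[...,0]-x)<2.5
    a=D[s&rail];L=a[a[:,1]>25,1];R=a[a[:,1]<-25,1]
    if len(L) and len(R): print("rail",x,L.min().round(1),R.max().round(1),"mid",((L.min()+R.max())/2).round(2))
    k=D[s&bed&(d["pixels"].max(-1)<75)]
    if len(k): print("bed",x,k[:,1].min().round(1),k[:,1].max().round(1))
E
python3 fit.py 4 55 95; python3 fit.py 3 145 190
```

```text
6627 heel x max [10.3 10.6]
-40 -26.8 26.4 mid -0.22
-30 -27.0 26.6 mid -0.16
-20 -27.0 26.6 mid -0.23
-10 -27.0 26.7 mid -0.15
0 -27.0 26.9 mid -0.06
10 -29.1 28.7 mid -0.2
rail -10 36.4 -35.6 mid 0.38
rail 0 36.6 -34.8 mid 0.88
rail 10 36.1 -35.3 mid 0.41
bed 10 -31.7 32.6
rail 15 36.4 -35.2 mid 0.59
bed 15 -31.7 32.5
rail 20 36.3 -35.1 mid 0.61
bed 20 -31.8 32.6
rail 25 35.4 -34.8 mid 0.29
bed 25 -31.8 32.5
4794 heel x max [-47.6 -47.2]
-60 -31.0 22.2 mid -4.39
-50 -32.8 24.6 mid -4.08
rail -10 36.6 -35.9 mid 0.38
bed -10 -29.4 30.5
rail 0 36.3 -34.0 mid 1.18
bed 0 -29.1 30.1
rail 10 35.8 -35.3 mid 0.25
bed 10 -29.8 32.5
rail 15 36.5 -34.4 mid 1.07
bed 15 -29.8 29.7
rail 20 36.2 -35.9 mid 0.17
bed 20 -29.4 32.3
rail 25 36.1 -34.8 mid 0.66
bed 25 -29.4 30.1
```

Emit:
arm_command(rows=[[[-0.5,0,10,0,0,0],[-0.5,0,20,0,0,0],[-0.5,0,27,0,0,0],[-0.5,0,30,0,0,0],[-0.5,0,31,0,0,0],[-0.5,0,31,0,0,0],[-0.5,0,31,0,0,0]]])

```text
clock: 7.0
eef_pos: [425.8, 277.5, 68.9]
tool_rot: [-3.142, -0.0, -1.419]
force: [0.0, -0.5, -3.3]
width: 23.3
```

Emit:
arm_command(rows=[[[0,0,0.5,0,0,0],[0,0,1,0,0,0],[0,0,1.5,0,0,0],[0,0,2,0,0,0],[0,0,2,0,0,0]]])

```text
clock: 7.42
eef_pos: [425.8, 277.4, 67.0]
tool_rot: [-3.141, 0.0, -1.419]
force: [0.0, -0.4, -4.2]
width: 23.0
```

Emit:
arm_command(rows=[[[0,0,0.5,0,0,0],[0,0,1,0,0,0],[0,0,1,0,0,0],[0,0,1,0,0,0]]])

```text
clock: 7.75
eef_pos: [425.9, 277.3, 66.7]
tool_rot: [-3.141, 0.0, -1.419]
force: [-2.5, -2.8, 5.2]
width: 23.2
```

Emit:
arm_command(rows=[[[0,-2,-0.5,0,0,0],[0,-5,-0.5,0,0,0],[0,-9,-0.5,0,0,0],[0,-13,-0.5,0,0,0],[0,-17,-0.5,0,0,0],[0,-20,-0.5,0,0,0],[0,-23,-0.5,0,0,0],[0,-23,-0.5,0,0,0]]])

```text
clock: 8.42
eef_pos: [442.8, 279.1, 67.1]
tool_rot: [3.131, -0.004, -1.417]
force: [-14.2, -4.1, 19.4]
width: 23.3
```

```bash
python3 look.py 5; python3 fit.py 5 25 65
```

```text
8.4167 [442.8 279.1  67.1] [ 3.1313 -0.0036 -1.4169] [-14.2  -4.1  19.4] [-0.53  2.97  0.23] 23.284037317791192
6766 heel x max [27.9 35.3]
-30 -26.3 26.0 mid -0.15
-20 -26.6 26.9 mid 0.14
-10 -26.7 27.0 mid 0.17
0 -26.7 26.9 mid 0.12
10 -26.6 27.0 mid 0.18
20 -26.2 27.3 mid 0.55
30 -5.1 5.9 mid 0.4
rail -10 36.5 -34.7 mid 0.89
bed -10 -31.5 32.9
rail 0 36.0 -34.6 mid 0.69
bed 0 -31.7 32.9
rail 10 36.5 -35.0 mid 0.78
bed 10 -31.7 32.7
rail 15 36.2 -35.3 mid 0.46
bed 15 -31.7 32.6
rail 20 36.5 -35.0 mid 0.78
bed 20 -31.7 32.7
rail 25 25.4 -25.2 mid 0.1
bed 25 -31.9 32.6
```

View pics/look5.png

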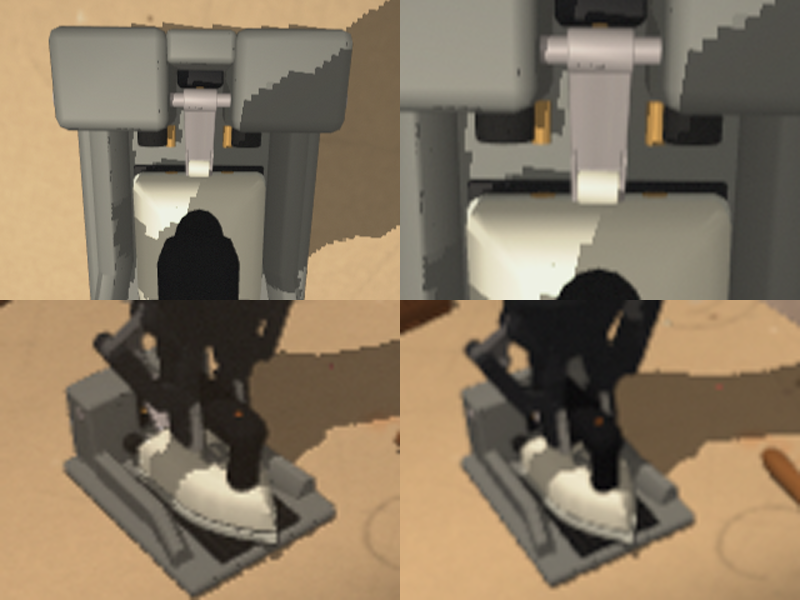

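The roller has just met the heel, with about 10 mm to go. Friction drag is noticeable from about 20 N of downward load, so I'll ease up a little before pushing on.

Emit:
arm_command(rows=[[[0,0,-0.5,0,0,0],[0,0,-1,0,0,0],[0,0,-1,0,0,0]]])

```text
clock: 8.82
eef_pos: [448.5, 280.9, 67.2]
tool_rot: [-3.142, 0.0, -1.419]
force: [-0.8, 0.1, -4.3]
width: 23.5
```

Emit:
arm_command(rows=[[[0,-1,0,0,0,0],[0,-2,0,0,0,0],[0,-3,0,0,0,0],[0,-3,0,0,0,0]]])

```text
clock: 9.15
eef_pos: [451.9, 281.3, 67.2]
tool_rot: [-3.141, -0.0, -1.419]
force: [-0.8, -0.8, -5.2]
width: 22.8
```

```bash
python3 look.py 6; python3 fit.py 6 25 65|head -9
```

```text
9.15 [451.9 281.3  67.2] [-3.1413 -0.     -1.4194] [-0.8 -0.8 -5.2] [0.   0.22 0.01] 22.75397276273706
6271 heel x max [35.6 36. ]
-20 -25.4 27.0 mid 0.81
-10 -26.0 27.5 mid 0.72
0 -25.7 27.3 mid 0.79
10 -25.9 27.5 mid 0.82
20 -25.8 27.7 mid 0.93
30 -28.1 27.7 mid -0.19
rail -10 36.3 -35.3 mid 0.47
bed -10 -31.6 32.7
```

View pics/look6.png

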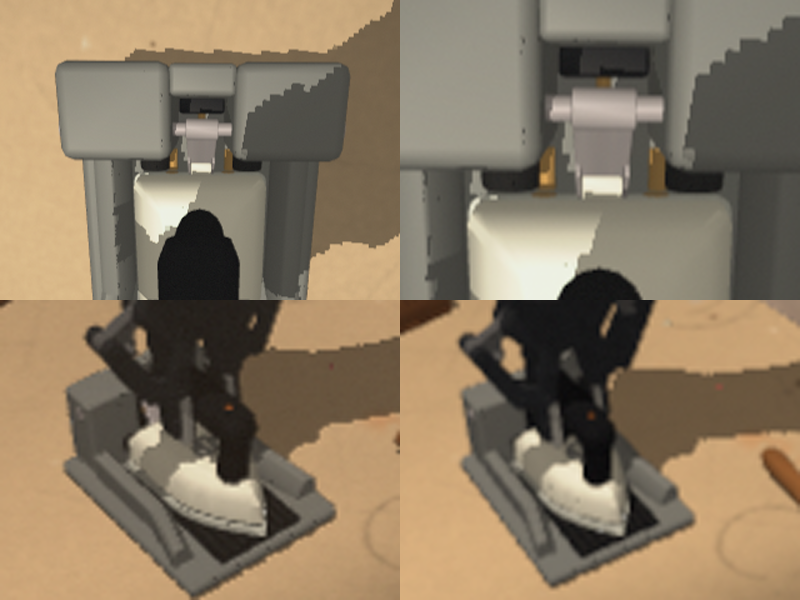

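The lever is folding back, and the heel is 1–2 mm short of the buffers. I'll push on until the force shows contact.

Emit:
arm_command(rows=[[[0,-0.5,0,0,0,0],[0,-1,0,0,0,0],[0,-1.5,0,0,0,0],[0,-2,0,0,0,0],[0,-2,0,0,0,0]]])

```text
clock: 9.72
eef_pos: [453.6, 281.7, 67.5]
tool_rot: [-3.141, 0.0, -1.419]
force: [-0.5, 0.2, -4.3]
width: 23.1
```

Emit:
arm_command(rows=[[[0,-0.5,0,0,0,0],[0,-1,0,0,0,0],[0,-1.5,0,0,0,0],[0,-2,0,0,0,0],[0,-2,0,0,0,0]]])

```text
clock: 10.13
eef_pos: [454.4, 281.8, 67.4]
tool_rot: [3.14, -0.0, -1.419]
force: [-4.0, 1.0, -2.0]
width: 23.3
```

Emit:
arm_command(rows=[[[0,-0.5,0,0,0,0],[0,-1,0.3,0,0,0],[0,-1,0.6,0,0,0],[0,-1,1,0,0,0],[0,-1,1,0,0,0]]])

```text
clock: 10.55
eef_pos: [454.6, 281.7, 66.9]
tool_rot: [3.139, -0.001, -1.419]
force: [-6.6, -0.9, 4.4]
width: 23.5
```

```bash
python3 look.py 7; python3 fit.py 7 25 65|head -9
```

```text
10.55 [454.6 281.7  66.9] [ 3.1386e+00 -8.0000e-04 -1.4187e+00] [-6.6 -0.9  4.4] [-0.19  1.64 -0.13] 23.519999644815055
5407 heel x max [35.1 35.9]
-10 -25.7 27.4 mid 0.88
0 -25.8 27.6 mid 0.85
10 -25.9 27.7 mid 0.9
20 -25.9 27.8 mid 1.0
30 -25.8 27.8 mid 1.0
rail -10 36.5 -34.9 mid 0.78
bed -10 -31.6 32.7
rail 0 35.9 -35.1 mid 0.41
```

View pics/look7.png

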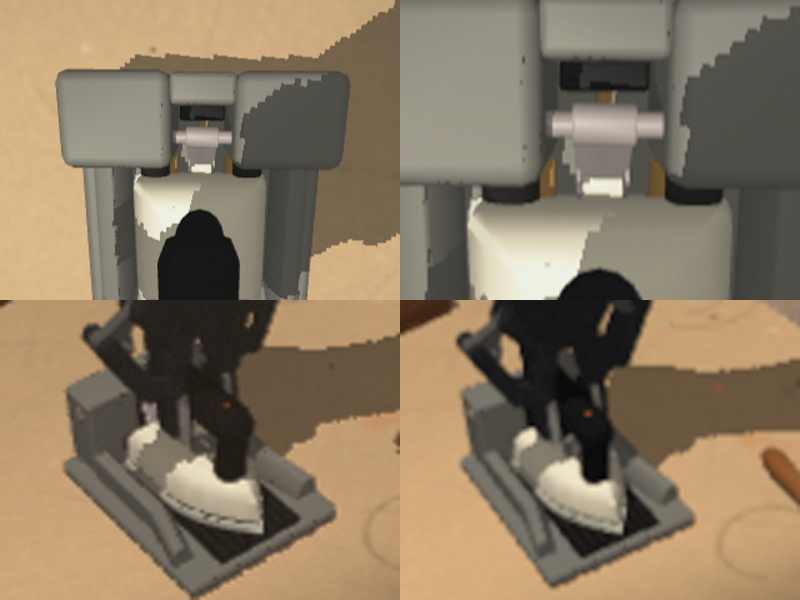

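The heel is against both buffers (black buffers flush with the heel edge at about (510,190) and (695,190) in the top-right tile) and the lever is pressed. I'll seat the iron lightly, then release.

Emit:
arm_command(rows=[[[0,0,0.3,0,0,0],[0,0,0.3,0,0,0]]])

```text
clock: 10.87
eef_pos: [454.6, 281.7, 66.8]
tool_rot: [3.139, -0.001, -1.419]
force: [-7.3, -1.0, 7.3]
width: 23.4
```

Emit:
arm_command(rows=[[[0,0,0,0,0,0],[0,0,0,0,0,0],[0,0,0,0,0,0],[0,0,0,0,0,0],[0,0,0,0,0,0],[0,0,0,0,0,0],[0,0,0,0,0,0],[0,0,0,0,0,0]]], claw=1)

```text
clock: 11.53
eef_pos: [456.5, 282.1, 66.1]
tool_rot: [-3.141, 0.0, -1.419]
force: [0.3, 0.2, -0.1]
width: 85.6
```

```bash
python3 look.py 8; python3 fit.py 8 25 65|head -9
```

```text
11.5333 [456.5 282.1  66.1] [-3.1414  0.     -1.4191] [ 0.3  0.2 -0.1] [-0.05 -0.02 -0.  ] 85.59206049069407
6225 heel x max [34.9 35.9]
-30 -23.1 24.1 mid 0.5
-20 -24.9 26.6 mid 0.82
-10 -25.9 27.3 mid 0.7
0 -26.0 27.5 mid 0.76
10 -25.9 27.7 mid 0.91
20 -25.9 27.3 mid 0.68
30 -25.9 27.4 mid 0.71
rail -10 36.5 -35.0 mid 0.75
```

View pics/look8.png

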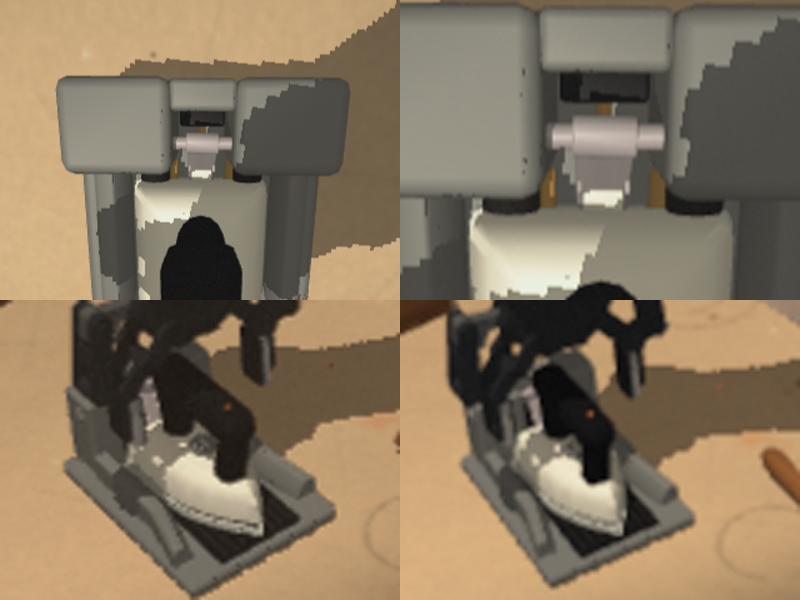

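Released: the force is near zero, the heel is still at the buffers, and the mid-line is within about 0.1 mm of the rails' centre. I'll retreat straight up and check again.

Emit:
arm_command(rows=[[[0,0,-10,0,0,0],[0,0,-30,0,0,0],[0,0,-60,0,0,0],[0,0,-95,0,0,0],[0,0,-120,0,0,0],[0,0,-120,0,0,0],[0,0,-120,0,0,0]]])

```text
clock: 12.27
eef_pos: [457.3, 282.7, 188.3]
tool_rot: [-3.138, 0.002, -1.419]
force: [-0.6, 0.7, -0.8]
width: 85.3
```

```bash
python3 look.py 9; python3 fit.py 9 25 65|head -14; python3 - <<'E'
from meas import *
handle(dict(np.load("pics/wrist9.npz")),88,112,100)
E
```

```text
12.2667 [457.3 282.7 188.3] [-3.1377e+00  1.7000e-03 -1.4191e+00] [-0.6  0.7 -0.8] [-0.03  0.04 -0.03] 85.34971895185255
2570 heel x max [34.3 35.6]
-30 -23.1 24.2 mid 0.56
-20 -24.7 25.8 mid 0.52
-10 -26.1 28.7 mid 1.28
0 -25.9 29.3 mid 1.67
10 -25.6 27.0 mid 0.74
20 -26.2 26.7 mid 0.25
30 -28.0 27.5 mid -0.25
rail -10 36.7 -36.3 mid 0.2
bed -10 -31.6 32.6
rail 0 36.3 -35.9 mid 0.23
bed 0 -31.7 32.5
rail 10 36.1 -34.9 mid 0.61
bed 10 -31.7 32.2
[ 304  143   34  117 3533] rays ((455.03265380859375, 280.1141357421875), (88.60980987548828, 23.70952606201172), 8.569580078125) depth ((453.9545593261719, 279.9350280761719), (87.85103607177734, 24.591976165771484), 8.557366371154785) [ 95.6 100.9 102.6]
```

View pics/look9.png

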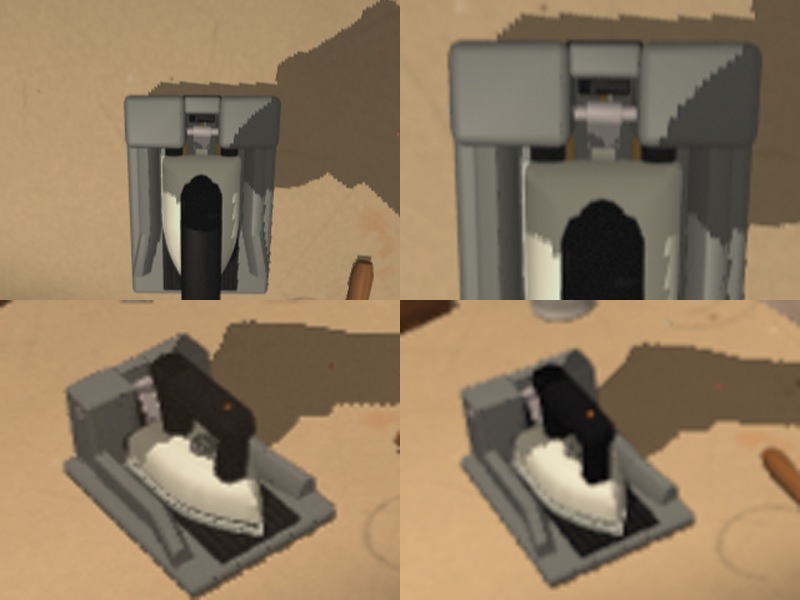

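View pics/scene9.png

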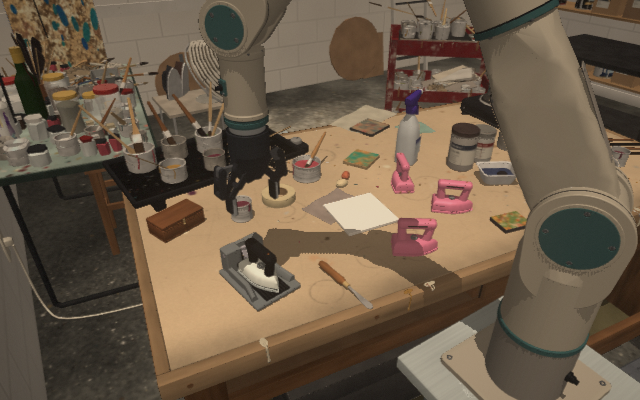

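```bash
python3 -c "
from cell import order
print(order.finish_job())"
```

```text
the job is handed in; nothing more can be done
None
```

The iron is back on its charging base, released, and I handed the job in at about 12.3 s; no verdict was reported. I gripped it by the handle bar and lowered it between the rails. I then slid it back until the push force and camera views showed the heel on both buffers, let go with the sole on the bed, and lifted clear.

**Last checks, after release and retreat:**
- **Alignment:** The iron is in line with the base to about 0.1°. Its heel is less than 1 mm off the centre line.
- **Height:** The handle top is about 102 mm above the bench, as expected for an iron standing on the bed.
- **Heel and lever:** The heel edge sits against both buffers, with the lever folded back behind it. I judged the lever from the pictures only, because its angle is not in the state.
- **Robot:** The gripper is clear, with tool force around 1 N.
- **Bystanders:** The tin, scraper and tape look unmoved in the scene view; I did not re-measure them.

**What disagreed:**
- **Camera positions:** The scene and side cameras placed things 5–7 mm away from the wrist camera, so I used the wrist camera and contact forces.
- **Heel position:** It came out at about 36 mm from the shell edge and 39.5 mm from the handle, against a nominal 38 mm. Both are within the limits.
- **First slide:** It dragged, with about 20 N of down force and 14 N of push. I eased the iron up by about 1 mm, it slid forward about 6 mm, and the rest went lightly.

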